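# Lock the vertebra into its display case

## Task

The steel cam lock at the mouth of the small glass-roofed display case has been left half open and blocks the runway: turn its red-knobbed lever to the fully open stop, slide the walnut board with the plaster vertebra along the runway until it is fully home under the glass, then turn the lever back to its closed stop so that the cam bar shuts the board in. Slide the board flat on the runway without lifting or tipping it, and do not touch the plaster vertebra. Leave the other specimens where they are.

Things in the scene. Friction and masses are not known exactly. Their poses are not given: they have to be found in the camera images.
- case: Fixed teak display case with a green-lined runway, 383 x 122 x 106 mm. Origin: at table height on the runway's centre line, level with the cam lock's pivot. x = slide-in direction (runway into glass hood), y to the cam lock's side, z up. Runway floor at z=10 mm, from x=-230 to 141 mm; side rails (tops at z=22) leave a channel 96 mm wide, centred.
- case_home (a point): Where the board's origin is when it is fully home: at (76, 0, 10) mm in the case's frame, axes as the case. The teak back wall that stops the board is 65 mm ahead (case x=141 mm). The glass hood covers case x=85 to 153 mm, glass sides at y=+-54 mm, roof underside at z=100, roof top z=106 mm.
- cam_pivot (a point): Point on the vertical axis of the cam lock, fixed at (0, 75, 130) mm in the case's frame, level with the knob's middle.
- cam (a joint): Stiff quarter-turn cam lock. 0 = closed stop: lever along the case's +y, away from the runway, cam bar (on the far side from the lever, 14 mm wide, z=24 to 36) across the runway to y=12 mm, just behind a home board. 1.571 rad = open stop, clockwise from above: lever along +x beside the hood, bar along -x, clear of the runway. Stays where left.
- cam_knob (a point): Middle of the red upright round knob on the lever's end: 22 mm diameter, z=100 to 150 mm above the table, this point at z=130, 85 mm from the pivot axis. The steel lever bar under it is 16 mm wide, at z=91 to 101.
- board: Loose walnut slide board 130 x 90 x 26 mm on the runway, about 0.5 kg with what it carries. Origin: centre of its underside. Its x axis is the leading direction (same as the case's x), z up. Carries an upright brass handle plate near its trailing end and the plaster vertebra near its leading end.
- board_grip (a point): Grip point on the brass handle plate, at (-50, 0, 80) mm in the board's frame. The plate is 12 mm thick along the board's x, 50 mm wide along y, and stands from 26 to 96 mm above the board's underside. When the board is home the plate stands 53 mm clear of the hood's edge.
- vertebra: White plaster cervical vertebra (enlarged teaching model), 60 long x 72 wide x 42 mm high, fixed on the board; origin at the middle of its foot, at (35, 0, 26) mm in the board's frame. Fragile: not to be touched.
- femur_head: Ivory-toned resin femur head on its neck, standing, 60 mm wide, 83 mm tall; origin at its underside. Bystander.
- skull_stand: Small walnut skull stand: 100 mm disc, brass post, walnut cup, 118 mm tall; origin at its underside. Bystander.
- bead_jar: Glass jar of coloured beads with brass lid, 72 mm diameter, 101 mm tall; origin at its underside. Bystander.
- specimen_hook: Brass specimen hook lying flat, 130 mm long, 10 mm thick; origin at its middle on the table. Bystander.
- mandible: Ivory resin lower jaw, lying, about 100 x 110 x 55 mm; origin at its middle on the table. Bystander.
Mind the look-alikes: they are no part of the job. Leave any orange or turquoise look-alike of the board alone.

How it is judged:
On the way, in this order (a step that is already met when the one before it is completed fails the run):
1. the cam lever is turned to its open stop (within 0.12 rad) (value of joint cam above 1.45 rad), for 0.2 s.
2. the board is slid home under the glass (within 10 mm of the stop) (x of board in the frame of case above 0.066 m), for 0.2 s.
At the end, for the whole second after the job is handed in: The cam lever is at its closed stop (within 0.10 rad), the board is home (within 7 mm of touching the back wall), flat on the runway floor and at rest (value of joint cam below 0.1 rad and x of board in the frame of case above 0.069 m and z of board in the frame of case below 0.014 m and angle between board's own z axis and vertical below 0.05 rad and linear speed of board below 0.02 m/s).
It fails at once if the board is lifted off the runway (more than 14 mm) or tipped (more than 0.25 rad) (z of board in the frame of case above 0.024 m or angle between board's own z axis and vertical above 0.25 rad).
It fails at once if the robot touches the plaster vertebra (more than 1 N) (contact force between any of the fingers, the arm and vertebra above 1 N).
It fails at once if another specimen is moved more than 20 mm (distance of any of femur_head, skull_stand, bead_jar, specimen_hook, mandible from where it was at the start of the episode above 0.02 m).
It also fails if it takes over 58 s, if anything falls off the work surface, if the arm or the gripper's body presses on something with over 40 N, if the wrist force passes 120 N, or if a joint passes its speed limit or range.

## Robot

A 6-joint arm with a two-finger parallel gripper is mounted at the origin on the work surface. World frame = base frame: x ahead of the robot, y to its left, z up, the work surface at z = 0. Lengths are in m, angles in rad, forces in N, time in s.
With the tool pointing down it reaches from about 0.2 to 0.875 m from the base axis. Payload 3.4 kg.
Tool frame: the origin (TCP) lies where the fingers leave the gripper's body, on its centre line; the fingertips stand 97 mm ahead of it and the grasp point (between the pads) lies 78 mm ahead of it; z points along the fingers, y is the line along which they close (so a half turn about z gives the same grasp; the last joint's range is limited). The gripper opens to 94 mm and grips with 3 to 60 N. Pads are 16 mm wide; open, the fingers measure 119 mm over their backs; the gripper's body (75 mm by 177 mm) begins 78 mm behind the grasp point.
Start: joints at [1.028, 0.276, 1.505, -0, 1.361, -0.121], TCP at [0.235, 0.525, 0.303] pointing down, gripper open.
Joint ranges: [-2.89, 2.89], [-0.75, 2.08], [0.22, 2.7], [-1.18, 4.32], [0.11, 2.71], [-2.7, 2.7]. Speed limits (rad/s): [2.57, 2.57, 3.14, 3.14, 3.14, 3.14].

## Interface

Orientations are given as a rotation vector (axis times angle).
In Python, from plant import robot gives the robot as it stands. The module is installed in compiled form; this text tells all that it offers.
- The arm moves only by the tool move_arm, never from a script. Its argument "plan" is a list of rows, each an object with "linear": the shift along the tool's x, y, z as a fraction of full scale, a list of three; "rot": the turn, a rotation vector about the tool's x, y, z as a fraction of full scale, a list of three; "grip": the opening, from 0 (shut) to 1 (fully open). In form: [{"linear": [tx, ty, tz], "rot": [ax, ay, az], "grip": grip}, ...]. A call has 1 to 8 rows; each row shifts and turns the commanded pose from where the row before left it, along the tool's axes as they then stand; what a row does not reach is not made up. Full scale, the value 1, is 0.03 m for a shift and 8 degrees for a turn. A row lasts 1/10 s, in which the tool goes at most 50 mm and 8.59 degrees, less where a joint would pass 70% of its speed; a pose out of reach is approached as far as the arm can. A call with a number of a shift or a turn outside -1 to 1 is refused whole. A call with a gripper value outside its range is refused whole. The fingers move at their own pace and stop on an object; the grip force is fixed at half the most. Time passes only in rows, so rows that do not move let the fingers close. It gives the time, the measured TCP pose, the force, the opening and the grip force at its end, in the units of the state.
- robot.read_state(): the state, without advancing time (a new reading comes with each control period).
- robot.capture(name): name is "scene" or "top" or "wrist"; returns a dict with "image" (384x512x3 uint8, red, green, blue), "depth" (384x512 float32, m along the optical axis (not along the pixel's ray), 0 where there is no reading), "K" (3x3 intrinsics, pixels), "dist_coeffs" ([k1, k2, p1, p2, k3] as OpenCV has them; the pictures are not rectified), "R" (3x3) and "t" (3): a world point X has camera coordinates R X + t; the wrist camera has in their place "tool_from_camera" (4x4, takes a point from camera to tool coordinates, whose origin is the TCP and whose axes are the flange's). Camera axes: x right, y down, z forward; pixel columns grow to the right and rows downward; lengths in m; the calibration is good to about 2 mm. A picture is of the moment at which its call begins: read the wrist's pose just before it.
- robot.job_done(): hands the job in; it is judged then, once.
The state is a dict: "time": time; "joints": joint angles; "joint_velocities": joint speeds; "joint_torque": joint torques, N m; "tool_pos": TCP position; "ee_rot": TCP orientation; "wrist_force": force on the tool from outside, world axes, zero at the start; "moment": the same for the moment, N m; "width": opening from 0.0 (shut) to 1.0 (fully open); "finger_force": force on a finger pad.
Only numpy, scipy, OpenCV 4.12 (cv2) and the standard library are available. Lean on these libraries where they do the work, as an engineer would, in place of code of your own. Each camera call takes 0.05 s, during which the arm holds its last target. There are 200 camera calls.

## Working session

There is one attempt and no reset: what is moved stays moved. The work goes in short steps, Python scripts to look and compute and a tool call to move; the robot and the scene stay as the last step left them, time stands still between calls to the robot, and variables do not carry over. Pictures are saved under pics/ and viewed, at most 10 in all, crops included, and the job is handed in when it is done.

Besides the shell and the picture viewer there is one more tool, called after "Request:" as name(argument=value, ...), one argument or row to a line, values as JSON. move_arm: Moves the arm, as the interface text tells. Shift numbers are shares of 0.03 m and turn numbers shares of 8 degrees, none past 1 either way. Its arguments: {"type":"object","properties":{"plan":{"type":"array","items":{"type":"object","properties":{"linear":{"type":"array","items":{"type":"number","minimum":-1,"maximum":1}},"rot":{"type":"array","items":{"type":"number","minimum":-1,"maximum":1}},"grip":{"type":"number"}}}}},"required":["plan"]}

```bash
mkdir -p pics; cat > h.py <<'E'
import numpy as np, cv2
from scipy.spatial.transform import Rotation as Ro
from plant import robot
def cap(n,f=None):
    c=robot.capture(n)
    if f: cv2.imwrite(f,c["image"][:,:,::-1])
    np.savez(f'{n}.npz',**{k:np.array(v) for k,v in c.items()})
    return c
def cloud(c):
    h,w=c["depth"].shape
    u,v=np.meshgrid(np.arange(w),np.arange(h))
    p=cv2.undistortPoints(np.stack([u,v],-1).reshape(-1,1,2).astype(float),np.array(c["K"]),np.array(c["dist_coeffs"])).reshape(h,w,2)
    d=c["depth"][...,None]
    P=np.concatenate([p*d,d],-1)
    return (P-c["t"])@c["R"]
E
python3 - <<'E'
from h import *
cap("scene","pics/s.png");cap("top","pics/t.png")
a=np.vstack([cv2.imread("pics/s.png"),cv2.imread("pics/t.png")])
print(robot.read_state())
E
```

```text
{'time': 0.1, 'joints': array([ 1.02799767e+00,  2.76488102e-01,  1.50596304e+00, -3.41092989e-05,
        1.36067840e+00, -1.20978542e-01]), 'joint_velocities': array([ 0.0016959 , -0.0015369 , -0.00244158, -0.00258505,  0.00131209,
        0.00182882]), 'joint_torque': array([ 9.14449374e-04, -4.05456519e+01, -2.37780029e+01,  7.03105330e-02,
        2.98622833e-02, -4.60382546e-05]), 'tool_pos': array([0.23524494, 0.52430692, 0.30193334]), 'ee_rot': array([-6.57582665e-01, -3.07152016e+00,  2.29912703e-03]), 'wrist_force': array([ 1.16417645, -0.55656825, -0.11249195]), 'moment': array([-0.04687788,  0.02183558, -0.00965813]), 'finger_force': 0.0, 'width': 1.003007594822769}
```

View pics/s.png

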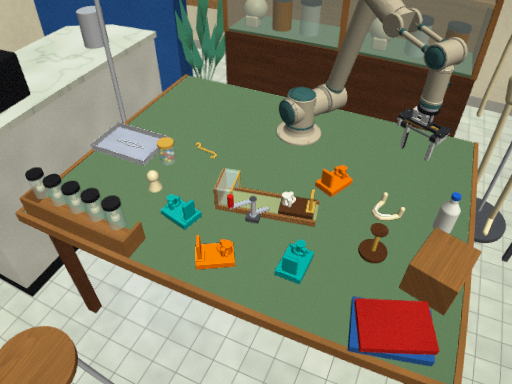

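View pics/t.png

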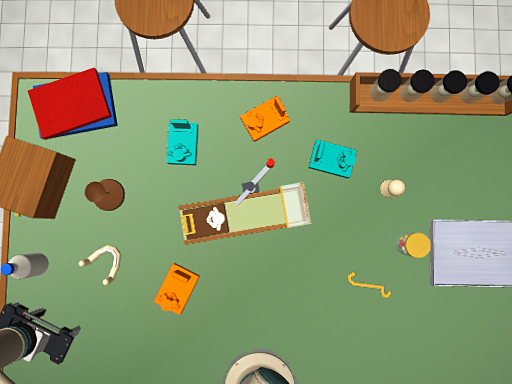

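The top view shows the walnut board with white vertebra on the runway at (208,221), its brass plate at (187,224), the hood at (293,204), the cam pivot near (250,187) and the red knob at (270,163). Possible mistakes are the look-alikes: orange at (265,118) and (177,289), turquoise at (182,142) and (333,158). My choice is the walnut board in the runway, which I'll check in a crop.

```bash
python3 - <<'E'
from h import *
t=cv2.imread("pics/t.png")[150:255,165:325]
cv2.imwrite("pics/tc.png",cv2.resize(t,None,fx=5,fy=5,interpolation=cv2.INTER_CUBIC))
c=dict(np.load("top.npz"));P=cloud(c)
im=c["image"].astype(int)
r,g,b=im[...,0],im[...,1],im[...,2]
m=np.zeros(r.shape,bool);m[145:180,255:285]=1
m&=(r>150)&(g<70)&(b<70)
print("knob",P[m].mean(0),np.median(P[m],0),P[m][:,2].max(),m.sum())
for s in ((187,224),(250,187),(270,163),(245,215),(293,204),(182,232),(230,205)): print(s,P[s[1],s[0]].round(4))
E
```

```text
knob [ 0.66948434 -0.01919242  0.15058449] [ 0.66910552 -0.01886175  0.15056331] 0.15607728801924475 41
(187, 224) [0.4936 0.2169 0.0918]
(250, 187) [0.6027 0.0362 0.1077]
(270, 163) [ 0.6665 -0.0188  0.1506]
(245, 215) [0.525 0.052 0.007]
(293, 204) [ 0.5561 -0.0876  0.1077]
(182, 232) [0.4688 0.2461 0.0072]
(230, 205) [0.5549 0.0988 0.0122]
```

View pics/tc.png

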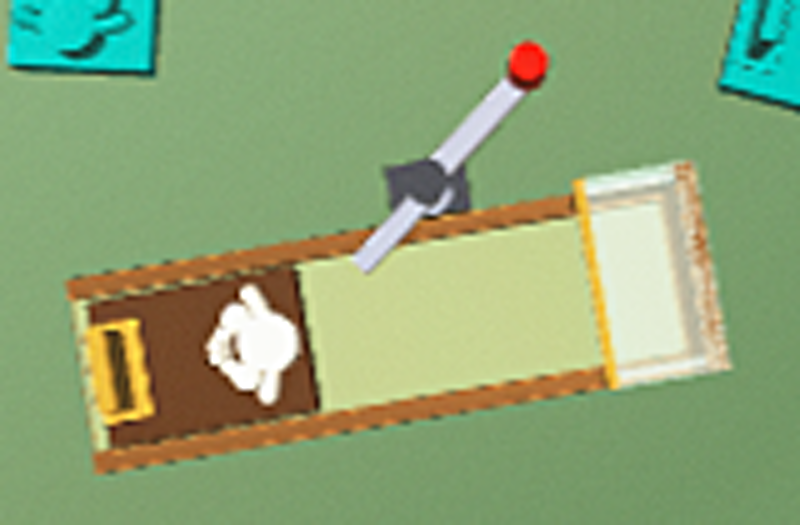

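The crop confirms it: walnut board in the runway, brass plate at crop (120,370), vertebra at (255,340), lever about halfway between closed and open. Next, fitting the case frame.

```bash
python3 - <<'E'
from h import *
c=dict(np.load("top.npz"));P=cloud(c)
im=c["image"].astype(int)
c["depth"]
def ray(u,v,z):
    p=cv2.undistortPoints(np.array([[[u,v]]],float),c["K"],c["dist_coeffs"])[0,0]
    d=c["R"].T@np.r_[p,1]; o=-c["R"].T@c["t"]
    return (o+d*(z-o[2])/d[2])
f=lambda x,y,z:ray(165+(x+.5)/5-.5,150+(y+.5)/5-.5,z)
print("cam pos",-c["R"].T@c["t"])
pk={'out TL':(70,283,.022,-.230,.061),'out BL':(97,455,.022,-.230,-.061),'floorTL':(300,262,.036,0,0),'hood edge top':(577,182,.106,.085,.061),'hood edge bot':(613,385,.106,.085,-.061),'hood TR':(690,162,.106,.153,.061),'hood BR':(730,368,.106,.153,-.061),'knob':(528,60,.15,0,0),'hub':(430,182,.106,0,.075),'board lead top':(300,265,.036,0,.045),'board lead bot':(320,408,.036,0,-.045),'plate c':(120,370,.106,0,0)}
for k,(x,y,z,*_) in pk.items(): print(k,f(x,y,z).round(4))
R=P[140:250,165:325].reshape(-1,3)
# roof
for lo,hi,n in((.100,.114,"roof/plate"),):
    s=R[(R[:,2]>lo)&(R[:,2]<hi)]
    for q,sel in(("hood",s[:,1]<-.03),("plate",s[:,1]>.15)):
        print(q,sel.sum(),cv2.minAreaRect(s[sel][:,:2].astype(np.float32)))
s=P[175:250,175:310].reshape(-1,3); col=im[175:250,175:310].reshape(-1,3)
w=(s[:,2]>.017)&(s[:,2]<.027)&(col[:,0]>col[:,1]+25)
print("rails",w.sum(),cv2.minAreaRect(s[w][:,:2].astype(np.float32)))
E
```

```text
cam pos [0.4901679  0.01378847 1.28874762]
out TL [0.5479 0.2562 0.022 ]
out BL [0.443  0.2365 0.022 ]
floorTL [0.5625 0.1139 0.036 ]
hood edge top [ 0.6073 -0.0498  0.106 ]
hood edge bot [ 0.4913 -0.072   0.106 ]
hood TR [ 0.6199 -0.1146  0.106 ]
hood BR [ 0.5022 -0.1386  0.106 ]
knob [ 0.6705 -0.0193  0.15  ]
hub [0.6058 0.0346 0.106 ]
board lead top [0.5607 0.1138 0.036 ]
board lead bot [0.4744 0.0998 0.036 ]
plate c [0.4948 0.2099 0.106 ]
hood 1047 ((0.5958753228187561, -0.09709610044956207), (0.10248906910419464, 0.21702726185321808), 82.64203643798828)
plate 74 ((0.4936069846153259, 0.22216305136680603), (0.047083593904972076, 0.012796136550605297), 10.762897491455078)
rails 723 ((0.5199064016342163, 0.09328259527683258), (0.1198616698384285, 0.31581252813339233), 10.698715209960938)
```

Request:
move_arm(
  plan=[
    {"linear": [-0.86, -0.44, 0], "rot": [0, 0, 0], "grip": 1},
    {"linear": [-0.86, -0.44, 0], "rot": [0, 0, 0], "grip": 1},
    {"linear": [-0.86, -0.44, 0], "rot": [0, 0, 0], "grip": 1},
    {"linear": [-0.86, -0.44, 0], "rot": [0, 0, 0], "grip": 1},
    {"linear": [-0.86, -0.44, 0], "rot": [0, 0, 0], "grip": 1},
    {"linear": [-0.86, -0.44, 0], "rot": [0, 0, 0], "grip": 1},
    {"linear": [-0.86, -0.44, 0], "rot": [0, 0, 0], "grip": 1},
    {"linear": [-0.86, -0.44, 0], "rot": [0, 0, 0], "grip": 1},
  ],
)

```text
time: 0.9
tool_pos: [0.3809, 0.3426, 0.3023]
ee_rot: [-0.657, -3.072, 0.001]
wrist_force: [0.2, -1.0, -0.5]
width: 1.002
finger_force: 0.0
```

Request:
move_arm(
  plan=[
    {"linear": [-0.86, -0.44, 0], "rot": [0, 0, 0], "grip": 1},
    {"linear": [-0.86, -0.44, 0], "rot": [0, 0, 0], "grip": 1},
    {"linear": [-0.86, -0.44, 0], "rot": [0, 0, 0], "grip": 1},
    {"linear": [-0.86, -0.44, 0], "rot": [0, 0, 0], "grip": 1},
    {"linear": [-0.86, -0.44, 0], "rot": [0, 0, 0], "grip": 1},
    {"linear": [-0.86, -0.44, 0], "rot": [0, 0, 0], "grip": 1},
    {"linear": [-0.86, -0.44, 0], "rot": [0, 0, 0], "grip": 1},
    {"linear": [-0.86, -0.44, 0], "rot": [0, 0, 0], "grip": 1},
  ],
)

```text
time: 1.7
tool_pos: [0.526, 0.1619, 0.3023]
ee_rot: [-0.658, -3.071, 0.0]
wrist_force: [0.4, -0.1, -0.3]
width: 1.002
finger_force: 0.0
```

Request:
move_arm(
  plan=[
    {"linear": [-0.86, -0.44, 0], "rot": [0, 0, 0], "grip": 1},
    {"linear": [-0.86, -0.44, 0], "rot": [0, 0, 0], "grip": 1},
    {"linear": [-0.86, -0.44, 0], "rot": [0, 0, 0], "grip": 1},
    {"linear": [-0.86, -0.44, 0], "rot": [0, 0, 0], "grip": 1},
    {"linear": [0, 0, 0], "rot": [0, 0, 0.73], "grip": 1},
    {"linear": [0, 0, 0], "rot": [0, 0, 0.73], "grip": 1},
    {"linear": [0, 0, 0], "rot": [0, 0, 0.73], "grip": 1},
    {"linear": [0, 0, 0], "rot": [0, 0, 0], "grip": 1},
  ],
)

```text
time: 2.5
tool_pos: [0.598, 0.0724, 0.3021]
ee_rot: [-1.118, -2.935, 0.0]
wrist_force: [0.2, 0.0, 0.7]
width: 1.002
finger_force: 0.0
```

```bash
cat >> h.py <<'E'
O=np.array([.5335,.0222]);XC=np.array([.1857,-.9826]);YC=np.array([.9826,.1857])
PIV=O+.075*YC
def case(x,y): return O+x*XC+y*YC
def go(x,y,z,yaw=None):
    "delta from the measured pose to target TCP, in units of the moves"
    s=robot.read_state();R=Ro.from_rotvec(s["ee_rot"]).as_matrix()
    cy=np.degrees(np.arctan2(R[1,1],R[0,1]))
    d=R.T@(np.array([x,y,z])-s["tool_pos"])
    print("t",round(s["time"],2),"pos",s["tool_pos"].round(4),"yaw",cy.round(2),"z",R[:,2].round(3),"F",s["wrist_force"].round(1),"w",round(s["width"],3),"ff",s["finger_force"])
    print("linear units",(d/.03).round(2),"rot z units",None if yaw is None else round((cy-yaw)/8,2))
E
python3 - <<'E'
from h import *
go(.6695,-.0192,.30,48.4)
s=robot.read_state();T=np.eye(4);T[:3,:3]=Ro.from_rotvec(s["ee_rot"]).as_matrix();T[:3,3]=s["tool_pos"]
c=cap("wrist","pics/w1.png")
W=T@c["tool_from_camera"]
c["R"]=W[:3,:3].T;c["t"]=-W[:3,:3].T@W[:3,3]
P=cloud(c);im=c["image"].astype(int)
m=(im[...,0]>140)&(im[...,1]<70)&(im[...,2]<70)&(abs(P[...,2]-.15)<.006)
print(m.sum(),P[m].mean(0),P[m].min(0),P[m].max(0))
E
```

```text
t 2.5 pos [0.598  0.0724 0.3021] yaw 48.31 z [-0.001  0.    -1.   ] F [0.2 0.  0.7] w 1.002 ff 0.0
linear units [-3.81 -0.69  0.07] rot z units -0.01<stdin>:9: RuntimeWarning: Mean of empty slice.
  ret = um.true_divide(
Traceback (most recent call last):
ValueError: zero-size array to reduction operation minimum which has no identity
```

View pics/w1.png

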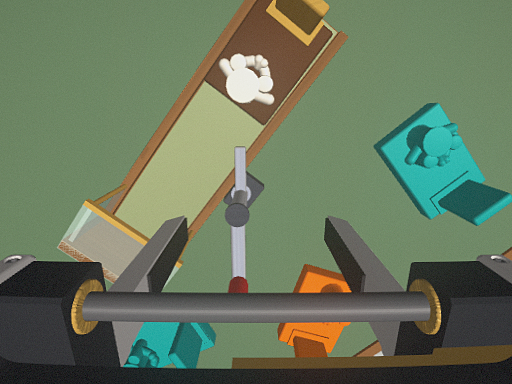

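The wrist view shows the lever running straight up the picture (column 238) with its knob at (238,288), as expected, so the yaw is right. I'll close the remaining gap, then descend.

Request:
move_arm(
  plan=[
    {"linear": [-0.95, -0.17, 0], "rot": [0, 0, 0], "grip": 1},
    {"linear": [-0.95, -0.17, 0], "rot": [0, 0, 0], "grip": 1},
    {"linear": [-0.95, -0.17, 0], "rot": [0, 0, 0], "grip": 1},
    {"linear": [-0.95, -0.17, 0], "rot": [0, 0, 0], "grip": 1},
    {"linear": [0, 0, 0], "rot": [0, 0, 0], "grip": 1},
    {"linear": [0, 0, 0], "rot": [0, 0, 0], "grip": 1},
  ],
)

```text
time: 3.15
tool_pos: [0.6694, -0.0186, 0.302]
ee_rot: [-1.117, -2.935, -0.0]
wrist_force: [0.3, 0.1, 0.2]
width: 1.001
finger_force: 0.0
```

```bash
python3 - <<'E'
from h import *
go(.6695,-.0192,.211,48.4)
s=robot.read_state();T=np.eye(4);T[:3,:3]=Ro.from_rotvec(s["ee_rot"]).as_matrix();T[:3,3]=s["tool_pos"]
c=cap("wrist");c2=cap("top")
W=T@c["tool_from_camera"]
c["R"]=W[:3,:3].T;c["t"]=-W[:3,:3].T@W[:3,3]
P=cloud(c);im=c["image"].astype(int)
m=(im[...,0]>110)&(im[...,1]<70)&(im[...,2]<70)&(P[...,2]>.05)
print(m.sum(),np.median(P[m],0) if m.any() else 0)
m=(P[...,2]>.102)&(P[...,2]<.112); q=P[m]; print("plate/hub pts",len(q)); 
near=np.linalg.norm(q[:,:2]-PIV,axis=1)<.02
print("hub",PIV,q[near].mean(0) if near.any() else 0)
m=(P[...,2]>.088)&(P[...,2]<.1035)&(np.linalg.norm(P[...,:2]-PIV,axis=-1)<.075)&(np.linalg.norm(P[...,:2]-PIV,axis=-1)>.03)
q=P[m][:,:2];print("lever",len(q), cv2.fitLine(q.astype(np.float32),cv2.DIST_L2,0,.01,.01).ravel() if len(q)>5 else 0)
E
```

```text
t 3.15 pos [ 0.6694 -0.0186  0.302 ] yaw 48.34 z [-0.002  0.001 -1.   ] F [0.3 0.1 0.2] w 1.001 ff 0.0
linear units [-0.02 -0.01  3.03] rot z units -0.01
630 [ 0.66805503 -0.01677452  0.14846379]
plate/hub pts 9181
hub [0.607195  0.0361275] [0.60467866 0.03722178 0.10418455]
lever 684 [ 0.7502075  -0.6612025   0.64465404  0.00125823]
```

Request:
move_arm(
  plan=[
    {"linear": [0, 0, 0.75], "rot": [0, 0, 0], "grip": 1},
    {"linear": [0, 0, 0.75], "rot": [0, 0, 0], "grip": 1},
    {"linear": [0, 0, 0.75], "rot": [0, 0, 0], "grip": 1},
    {"linear": [0, 0, 0.75], "rot": [0, 0, 0], "grip": 1},
    {"linear": [0, 0, 0], "rot": [0, 0, 0], "grip": 0},
    {"linear": [0, 0, 0], "rot": [0, 0, 0], "grip": 0},
    {"linear": [0, 0, 0], "rot": [0, 0, 0], "grip": 0},
    {"linear": [0, 0, 0], "rot": [0, 0, 0], "grip": 0},
  ],
)

```text
time: 4.05
tool_pos: [0.6703, -0.0184, 0.2144]
ee_rot: [1.116, 2.934, 0.001]
wrist_force: [0.7, 0.3, 0.6]
width: 0.698
finger_force: 0.0
```

Request:
move_arm(
  plan=[
    {"linear": [0, 0, 0], "rot": [0, 0, 0], "grip": 0},
    {"linear": [0, 0, 0], "rot": [0, 0, 0], "grip": 0},
    {"linear": [0, 0, 0], "rot": [0, 0, 0], "grip": 0},
    {"linear": [0, 0, 0], "rot": [0, 0, 0], "grip": 0},
  ],
)

```text
time: 4.45
tool_pos: [0.6697, -0.0186, 0.2127]
ee_rot: [1.118, 2.936, 0.0]
wrist_force: [-0.2, -0.6, 1.1]
width: 0.354
finger_force: 0.0
```

Request:
move_arm(
  plan=[
    {"linear": [0, 0, 0], "rot": [0, 0, 0], "grip": 0},
    {"linear": [0, 0, 0], "rot": [0, 0, 0], "grip": 0},
    {"linear": [0, 0, 0], "rot": [0, 0, 0], "grip": 0},
  ],
)

```text
time: 4.75
tool_pos: [0.6697, -0.0186, 0.2126]
ee_rot: [-1.118, -2.936, -0.0]
wrist_force: [-0.3, -0.3, -0.3]
width: 0.227
finger_force: 30.0
```

Request:
move_arm(
  plan=[
    {"linear": [0.01, -0.235, 0], "rot": [0, 0, 0.59], "grip": 0},
    {"linear": [0.01, -0.235, 0], "rot": [0, 0, 0.59], "grip": 0},
    {"linear": [0.01, -0.235, 0], "rot": [0, 0, 0.59], "grip": 0},
    {"linear": [0, 0, 0], "rot": [0, 0, 0], "grip": 0},
    {"linear": [0, 0, 0], "rot": [0, 0, 0], "grip": 0},
  ],
)

```text
time: 5.25
tool_pos: [0.6536, -0.0326, 0.2126]
ee_rot: [-1.469, -2.776, 0.001]
wrist_force: [-1.1, -0.5, -0.2]
width: 0.229
finger_force: 30.0
```

```bash
cat >> h.py <<'E'
def arc(a):
    p=PIV+.085*(np.cos(a)*YC+np.sin(a)*XC); yaw=np.degrees(np.arctan2(YC[1],YC[0])-a)+90
    s=robot.read_state(); d=s["tool_pos"][:2]-PIV
    print("lever angle now",np.arctan2(d@XC,d@YC).round(3),"r",np.linalg.norm(d).round(4)); go(*p,.2125,yaw)
E
python3 -c "
from h import *
arc(1.571)"
```

```text
lever angle now 1.164 r 0.083
t 5.25 pos [ 0.6536 -0.0326  0.2126] yaw 34.23 z [-0.001 -0.    -1.   ] F [-1.1 -0.5 -0.2] w 0.229 ff 30.000110864639282
linear units [ 0.17 -1.12  0.  ] rot z units 2.94
```

Request:
move_arm(
  plan=[
    {"linear": [0.01, -0.235, 0], "rot": [0, 0, 0.59], "grip": 0},
    {"linear": [0.01, -0.235, 0], "rot": [0, 0, 0.59], "grip": 0},
    {"linear": [0.01, -0.235, 0], "rot": [0, 0, 0.59], "grip": 0},
    {"linear": [0.01, -0.235, 0], "rot": [0, 0, 0.59], "grip": 0},
    {"linear": [0.01, -0.235, 0], "rot": [0, 0, 0.59], "grip": 0},
    {"linear": [0, -0.08, 0], "rot": [0, 0, 0.2], "grip": 0},
    {"linear": [0, 0, 0], "rot": [0, 0, 0], "grip": 0},
    {"linear": [0, 0, 0], "rot": [0, 0, 0], "grip": 0},
  ],
)

```text
time: 6.05
tool_pos: [0.6212, -0.0457, 0.2126]
ee_rot: [2.036, 2.388, 0.006]
wrist_force: [5.8, 0.6, -4.9]
width: 0.233
finger_force: 30.0
```

```bash
python3 -c "
from h import *
arc(1.571)"
```

```text
lever angle now 1.588 r 0.083
t 6.05 pos [ 0.6212 -0.0457  0.2126] yaw 9.09 z [ 0.005  0.001 -1.   ] F [ 5.8  0.6 -4.9] w 0.233 ff 30.010851323604584
linear units [-0.07  0.05  0.  ] rot z units -0.2
```

Request:
move_arm(
  plan=[
    {"linear": [0, 0, 0], "rot": [0, 0, 0], "grip": 0.5},
    {"linear": [0, 0, 0], "rot": [0, 0, 0], "grip": 0.5},
    {"linear": [0, 0, 0], "rot": [0, 0, 0], "grip": 0.5},
    {"linear": [0, 0, 0], "rot": [0, 0, 0], "grip": 0.5},
    {"linear": [0, 0, -0.9], "rot": [0, 0, 0], "grip": 0.5},
    {"linear": [0, 0, -0.9], "rot": [0, 0, 0], "grip": 0.5},
    {"linear": [0, 0, -0.9], "rot": [0, 0, 0], "grip": 0.5},
    {"linear": [0, 0, 0], "rot": [0, 0, 0], "grip": 0.5},
  ],
)

```text
time: 6.85
tool_pos: [0.6206, -0.0465, 0.2979]
ee_rot: [2.036, 2.383, 0.006]
wrist_force: [0.1, -0.7, 0.3]
width: 0.5
finger_force: 0.0
```

```bash
python3 -c "
from h import *
go(.4938,.222,.293,100.7)"
```

```text
t 6.85 pos [ 0.6206 -0.0465  0.2979] yaw 8.96 z [ 0.008 -0.001 -1.   ] F [ 0.1 -0.7  0.3] w 0.5 ff 0.0
linear units [ 9.5  -2.78  0.12] rot z units -11.47
```

Request:
move_arm(
  plan=[
    {"linear": [0.95, -0.28, 0], "rot": [0, 0, 0], "grip": 0.5},
    {"linear": [0.95, -0.28, 0], "rot": [0, 0, 0], "grip": 0.5},
    {"linear": [0.95, -0.28, 0], "rot": [0, 0, 0], "grip": 0.5},
    {"linear": [0.95, -0.28, 0], "rot": [0, 0, 0], "grip": 0.5},
    {"linear": [0.95, -0.28, 0], "rot": [0, 0, 0], "grip": 0.5},
    {"linear": [0.95, -0.28, 0], "rot": [0, 0, 0], "grip": 0.5},
    {"linear": [0.95, -0.28, 0], "rot": [0, 0, 0], "grip": 0.5},
    {"linear": [0.95, -0.28, 0], "rot": [0, 0, 0], "grip": 0.5},
  ],
)

```text
time: 7.65
tool_pos: [0.5159, 0.1694, 0.2924]
ee_rot: [-2.04, -2.387, 0.002]
wrist_force: [0.8, -0.1, -0.2]
width: 0.501
finger_force: 0.0
```

Request:
move_arm(
  plan=[
    {"linear": [0.95, -0.28, 0], "rot": [0, 0, -0.95], "grip": 0.5},
    {"linear": [0, 0, 0], "rot": [0, 0, -0.95], "grip": 0.5},
    {"linear": [0, 0, 0], "rot": [0, 0, -0.95], "grip": 0.5},
    {"linear": [0, 0, 0], "rot": [0, 0, -0.95], "grip": 0.5},
    {"linear": [0, 0, 0], "rot": [0, 0, -0.95], "grip": 0.5},
    {"linear": [0, 0, 0], "rot": [0, 0, -0.95], "grip": 0.5},
    {"linear": [0, 0, 0], "rot": [0, 0, -0.95], "grip": 0.5},
    {"linear": [0, 0, 0], "rot": [0, 0, -0.95], "grip": 0.5},
  ],
)

```text
time: 8.45
tool_pos: [0.5038, 0.1952, 0.2923]
ee_rot: [-0.543, -3.092, 0.001]
wrist_force: [-0.3, -0.2, 0.1]
width: 0.498
finger_force: 0.0
```

Request:
move_arm(
  plan=[
    {"linear": [0, 0, 0], "rot": [0, 0, -0.95], "grip": 0.5},
    {"linear": [0, 0, 0], "rot": [0, 0, -0.95], "grip": 0.5},
    {"linear": [0, 0, 0], "rot": [0, 0, -0.95], "grip": 0.5},
    {"linear": [0, 0, 0], "rot": [0, 0, -0.95], "grip": 0.5},
    {"linear": [0, 0, 0], "rot": [0, 0, 0], "grip": 0.5},
    {"linear": [0, 0, 0], "rot": [0, 0, 0], "grip": 0.5},
  ],
)

```text
time: 9.05
tool_pos: [0.504, 0.1953, 0.2929]
ee_rot: [0.274, -3.128, 0.0]
wrist_force: [-0.0, -0.0, -0.2]
width: 0.502
finger_force: 0.0
```

```bash
python3 - <<'E'
from h import *
go(.4938,.222,.293,100.7)
s=robot.read_state();T=np.eye(4);T[:3,:3]=Ro.from_rotvec(s["ee_rot"]).as_matrix();T[:3,3]=s["tool_pos"]
c=cap("wrist","pics/w2.png")
W=T@c["tool_from_camera"]
c["R"]=W[:3,:3].T;c["t"]=-W[:3,:3].T@W[:3,3]
P=cloud(c)
m=(P[...,2]>.101)&(P[...,2]<.110)&(np.linalg.norm(P[...,:2]-[.494,.222],axis=-1)<.05)
q=P[m];print(len(q),cv2.minAreaRect(q[:,:2].astype(np.float32)) if len(q) else 0)
E
```

```text
t 9.05 pos [0.504  0.1953 0.2929] yaw 100.0 z [-0.001 -0.    -1.   ] F [-0.  -0.  -0.2] w 0.502 ff 0.0
linear units [ 0.18  0.94 -0.  ] rot z units -0.09
576 ((0.4921252429485321, 0.22114233672618866), (0.0496339425444603, 0.011138980276882648), 11.848018646240234)
```

View pics/w2.png

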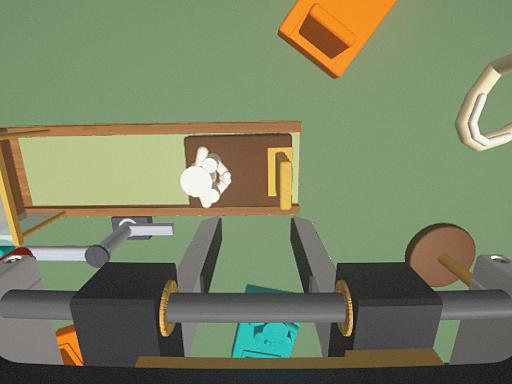

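The wrist view shows the cam bar at (150,229), clear of the runway. The plate top is at (285,180), and its measured size of 50 x 11 mm matches the description. Now centring over it, descending and gripping.

Request:
move_arm(
  plan=[
    {"linear": [0.11, 0.46, 0], "rot": [0, 0, -0.05], "grip": 0.5},
    {"linear": [0.11, 0.46, 0], "rot": [0, 0, -0.05], "grip": 0.5},
    {"linear": [0, 0, 0], "rot": [0, 0, 0], "grip": 0.5},
    {"linear": [0, 0, 0.5], "rot": [0, 0, 0], "grip": 0.5},
    {"linear": [0, 0, 0.5], "rot": [0, 0, 0], "grip": 0.5},
    {"linear": [0, 0, 0.5], "rot": [0, 0, 0], "grip": 0.5},
    {"linear": [0, 0, 0], "rot": [0, 0, 0], "grip": 0.5},
    {"linear": [0, 0, 0], "rot": [0, 0, 0], "grip": 0.5},
  ],
)

```text
time: 9.9
tool_pos: [0.4929, 0.2216, 0.2488]
ee_rot: [0.3, -3.127, 0.0]
wrist_force: [-0.1, 0.6, 0.7]
width: 0.501
finger_force: 0.0
```

```bash
python3 -c "
from h import *
go(.4925,.2214,.173,100.7)"
```

```text
t 9.9 pos [0.4929 0.2216 0.2488] yaw 100.97 z [-0. -0. -1.] F [-0.1  0.6  0.7] w 0.501 ff 0.0
linear units [ 0.02 -0.01  2.53] rot z units 0.03
```

Request:
move_arm(
  plan=[
    {"linear": [0, 0, 0.5], "rot": [0, 0, 0], "grip": 0.5},
    {"linear": [0, 0, 0.5], "rot": [0, 0, 0], "grip": 0.5},
    {"linear": [0, 0, 0.5], "rot": [0, 0, 0], "grip": 0.5},
    {"linear": [0, 0, 0.5], "rot": [0, 0, 0], "grip": 0.5},
    {"linear": [0, 0, 0.5], "rot": [0, 0, 0], "grip": 0.5},
    {"linear": [0, 0, 0], "rot": [0, 0, 0], "grip": 0.5},
    {"linear": [0, 0, 0], "rot": [0, 0, 0], "grip": 0},
    {"linear": [0, 0, 0], "rot": [0, 0, 0], "grip": 0},
  ],
)

```text
time: 10.7
tool_pos: [0.4938, 0.2217, 0.175]
ee_rot: [-0.3, 3.125, 0.001]
wrist_force: [-0.7, 1.0, 0.3]
width: 0.365
finger_force: 0.0
```

Request:
move_arm(
  plan=[
    {"linear": [0, 0, 0], "rot": [0, 0, 0], "grip": 0},
    {"linear": [0, 0, 0], "rot": [0, 0, 0], "grip": 0},
    {"linear": [0, 0, 0], "rot": [0, 0, 0], "grip": 0},
    {"linear": [0, 0, 0], "rot": [0, 0, 0], "grip": 0},
  ],
)

```text
time: 11.1
tool_pos: [0.4932, 0.222, 0.1743]
ee_rot: [-0.3, 3.126, 0.002]
wrist_force: [-0.5, 2.2, 3.1]
width: 0.123
finger_force: 30.0
```

```bash
python3 -c "
from h import *
go(*case(.026,0),.173,100.7)"
```

```text
t 11.1 pos [0.4932 0.222  0.1743] yaw 100.96 z [ 0.001  0.001 -1.   ] F [-0.5  2.2  3.1] w 0.123 ff 29.994837641716003
linear units [-0.05 -7.66  0.03] rot z units 0.03
```

Request:
move_arm(
  plan=[
    {"linear": [0, -0.2, 0], "rot": [0, 0, 0], "grip": 0},
    {"linear": [0, -0.4, 0], "rot": [0, 0, 0], "grip": 0},
    {"linear": [0, -0.4, 0], "rot": [0, 0, 0], "grip": 0},
    {"linear": [0, -0.4, 0], "rot": [0, 0, 0], "grip": 0},
    {"linear": [0, -0.4, 0], "rot": [0, 0, 0], "grip": 0},
    {"linear": [0, -0.4, 0], "rot": [0, 0, 0], "grip": 0},
    {"linear": [0, -0.4, 0], "rot": [0, 0, 0], "grip": 0},
    {"linear": [0, -0.4, 0], "rot": [0, 0, 0], "grip": 0},
  ],
)

```text
time: 11.9
tool_pos: [0.5102, 0.1335, 0.1743]
ee_rot: [-0.298, 3.126, 0.004]
wrist_force: [-1.1, 5.5, 4.3]
width: 0.123
finger_force: 30.0
```

```bash
python3 -c "
from h import *
go(*case(.026,0),.1743,100.7)"
```

```text
t 11.9 pos [0.5102 0.1335 0.1743] yaw 100.9 z [ 0.001  0.003 -1.   ] F [-1.1  5.5  4.3] w 0.123 ff 30.000473856925964
linear units [-0.06 -4.66 -0.01] rot z units 0.02
```

Request:
move_arm(
  plan=[
    {"linear": [0, -0.5, 0], "rot": [0, 0, 0], "grip": 0},
    {"linear": [-0.01, -0.5, 0], "rot": [0, 0, 0], "grip": 0},
    {"linear": [-0.01, -0.5, 0], "rot": [0, 0, 0], "grip": 0},
    {"linear": [-0.01, -0.5, 0], "rot": [0, 0, 0], "grip": 0},
    {"linear": [-0.01, -0.5, 0], "rot": [0, 0, 0], "grip": 0},
    {"linear": [-0.01, -0.5, 0], "rot": [0, 0, 0], "grip": 0},
    {"linear": [0, -0.5, 0], "rot": [0, 0, 0], "grip": 0},
    {"linear": [0, -0.3, 0], "rot": [0, 0, 0], "grip": 0},
  ],
)

```text
time: 12.7
tool_pos: [0.5331, 0.0215, 0.1743]
ee_rot: [-0.297, 3.127, 0.004]
wrist_force: [0.0, 6.9, 6.4]
width: 0.124
finger_force: 30.0
```

```bash
python3 -c "
from h import *
go(*case(.026,0),.1743,100.7)"
```

```text
t 12.7 pos [0.5331 0.0215 0.1743] yaw 100.86 z [ 0.     0.003 -1.   ] F [0.  6.9 6.4] w 0.124 ff 30.001153349876404
linear units [-0.01 -0.85 -0.  ] rot z units 0.02
```

Request:
move_arm(
  plan=[
    {"linear": [0, -0.2, 0], "rot": [0, 0, 0], "grip": 0},
    {"linear": [0, -0.2, 0], "rot": [0, 0, 0], "grip": 0},
    {"linear": [0, -0.2, 0], "rot": [0, 0, 0], "grip": 0},
    {"linear": [0, -0.1, 0], "rot": [0, 0, 0], "grip": 0},
    {"linear": [0, 0, 0], "rot": [0, 0, 0], "grip": 0},
  ],
)

```text
time: 13.2
tool_pos: [0.537, 0.0012, 0.1742]
ee_rot: [-0.298, 3.127, 0.003]
wrist_force: [-1.2, 5.0, 5.2]
width: 0.129
finger_force: 30.0
```

Request:
move_arm(
  plan=[
    {"linear": [0, -0.05, 0], "rot": [0, 0, 0], "grip": 0},
    {"linear": [0, -0.05, 0], "rot": [0, 0, 0], "grip": 0},
    {"linear": [0, -0.05, 0], "rot": [0, 0, 0], "grip": 0},
  ],
)

```text
time: 13.5
tool_pos: [0.5376, -0.0015, 0.1744]
ee_rot: [-0.297, 3.127, 0.009]
wrist_force: [-1.3, 11.6, 9.1]
width: 0.124
finger_force: 30.0
```

```bash
python3 -c "
from h import *
go(*case(.026,0),.1743,100.7)"
```

```text
t 13.5 pos [ 0.5376 -0.0015  0.1744] yaw 100.84 z [-0.     0.006 -1.   ] F [-1.3 11.6  9.1] w 0.124 ff 30.01202702522278
linear units [-0.01 -0.06  0.  ] rot z units 0.02
```

Request:
move_arm(
  plan=[
    {"linear": [0, -0.05, 0], "rot": [0, 0, 0], "grip": 0},
    {"linear": [0, -0.05, 0], "rot": [0, 0, 0], "grip": 0},
    {"linear": [0, 0, 0], "rot": [0, 0, 0], "grip": 0},
  ],
)

```text
time: 13.8
tool_pos: [0.538, -0.0022, 0.1748]
ee_rot: [-0.294, 3.127, 0.016]
wrist_force: [-1.8, 16.7, 10.0]
width: 0.126
finger_force: 30.0
```

```bash
python3 -c "
from h import *
go(*case(.026,0),.1743,100.7)"
```

```text
t 13.8 pos [ 0.538  -0.0022  0.1748] yaw 100.75 z [-0.    0.01 -1.  ] F [-1.8 16.7 10. ] w 0.126 ff 30.03098040819168
linear units [-0.   -0.04  0.02] rot z units 0.01
```

Request:
move_arm(
  plan=[
    {"linear": [0, 0, 0], "rot": [0, 0, 0], "grip": 0.5},
    {"linear": [0, 0, 0], "rot": [0, 0, 0], "grip": 0.5},
    {"linear": [0, 0, 0], "rot": [0, 0, 0], "grip": 0.5},
    {"linear": [0, 0, 0], "rot": [0, 0, 0], "grip": 0.5},
    {"linear": [0, 0, 0], "rot": [0, 0, 0], "grip": 0.5},
    {"linear": [0, 0, 0], "rot": [0, 0, 0], "grip": 0.5},
  ],
)

```text
time: 14.4
tool_pos: [0.5385, -0.0069, 0.1735]
ee_rot: [0.299, -3.127, 0.0]
wrist_force: [-0.3, 0.3, 0.1]
width: 0.5
finger_force: 0.0
```

Request:
move_arm(
  plan=[
    {"linear": [0, 0, -0.6], "rot": [0, 0, 0], "grip": 0.5},
    {"linear": [0, 0, -0.6], "rot": [0, 0, 0], "grip": 0.5},
    {"linear": [0, 0, -0.6], "rot": [0, 0, 0], "grip": 0.5},
    {"linear": [0, 0, -0.6], "rot": [0, 0, 0], "grip": 0.5},
    {"linear": [0, 0, -0.6], "rot": [0, 0, 0], "grip": 0.5},
    {"linear": [0, 0, -0.6], "rot": [0, 0, 0], "grip": 0.5},
    {"linear": [0, 0, -0.6], "rot": [0, 0, 0], "grip": 0.5},
    {"linear": [0, 0, 0], "rot": [0, 0, 0], "grip": 0.5},
  ],
)

```text
time: 15.2
tool_pos: [0.5397, -0.0069, 0.302]
ee_rot: [-0.299, 3.122, -0.002]
wrist_force: [1.2, 0.1, 0.1]
width: 0.497
finger_force: 0.0
```

```bash
python3 - <<'E'
from h import *
go(.6212,-.0457,.30,10)
c=cap("top");P=cloud(c)
t=c["image"][145:255,165:325,::-1]
cv2.imwrite("pics/t3.png",cv2.resize(t,None,fx=5,fy=5,interpolation=cv2.INTER_CUBIC))
E
```

```text
t 15.2 pos [ 0.5397 -0.0069  0.302 ] yaw 100.95 z [ 0.005 -0.001 -1.   ] F [1.2 0.1 0.1] w 0.497 ff 0.0
linear units [-2.42 -1.79  0.08] rot z units 11.37
```

View pics/t3.png

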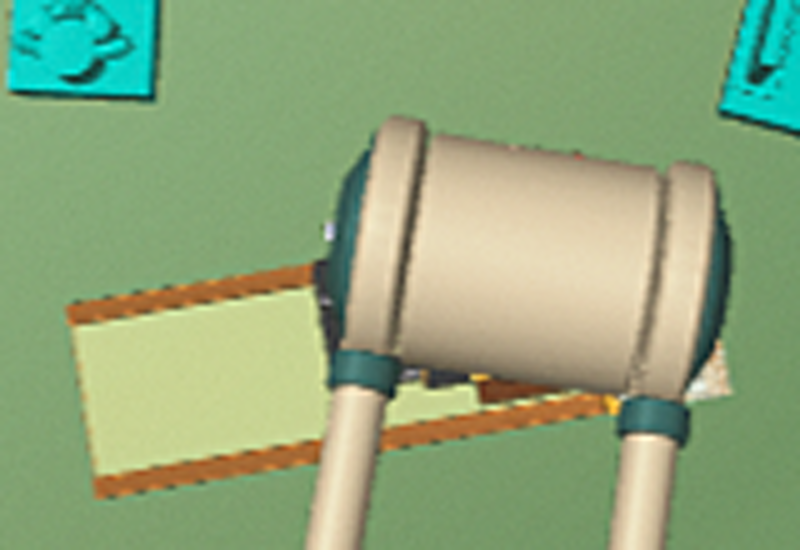

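The board's trailing edge shows at crop (478,390), well in toward the hood, though the arm hides the rest. Moving back to the knob.

Request:
move_arm(
  plan=[
    {"linear": [-0.8, -0.6, 0], "rot": [0, 0, 0], "grip": 0.5},
    {"linear": [-0.8, -0.6, 0], "rot": [0, 0, 0], "grip": 0.5},
    {"linear": [-0.8, -0.6, 0], "rot": [0, 0, 0], "grip": 0.5},
    {"linear": [0, 0, 0], "rot": [0, 0, 0.95], "grip": 0.5},
    {"linear": [0, 0, 0], "rot": [0, 0, 0.95], "grip": 0.5},
    {"linear": [0, 0, 0], "rot": [0, 0, 0.95], "grip": 0.5},
    {"linear": [0, 0, 0], "rot": [0, 0, 0.95], "grip": 0.5},
    {"linear": [0, 0, 0], "rot": [0, 0, 0.95], "grip": 0.5},
  ],
)

```text
time: 16.05
tool_pos: [0.619, -0.046, 0.2977]
ee_rot: [-0.743, -3.05, 0.0]
wrist_force: [-0.3, -0.6, -0.7]
width: 0.499
finger_force: 0.0
```

Request:
move_arm(
  plan=[
    {"linear": [0, 0, 0], "rot": [0, 0, 0.95], "grip": 0.5},
    {"linear": [0, 0, 0], "rot": [0, 0, 0.95], "grip": 0.5},
    {"linear": [0, 0, 0], "rot": [0, 0, 0.95], "grip": 0.5},
    {"linear": [0, 0, 0], "rot": [0, 0, 0.95], "grip": 0.5},
    {"linear": [0, 0, 0], "rot": [0, 0, 0.95], "grip": 0.5},
    {"linear": [0, 0, 0], "rot": [0, 0, 0.95], "grip": 0.5},
    {"linear": [0, 0, 0], "rot": [0, 0, 0.95], "grip": 0.5},
    {"linear": [0, 0, 0], "rot": [0, 0, 0], "grip": 0.5},
  ],
)

```text
time: 16.85
tool_pos: [0.619, -0.0459, 0.298]
ee_rot: [-2.023, -2.401, 0.002]
wrist_force: [-0.3, 0.8, -0.5]
width: 0.498
finger_force: 0.0
```

```bash
python3 - <<'E'
from h import *
go(.6212,-.0457,.2125,10)
s=robot.read_state();T=np.eye(4);T[:3,:3]=Ro.from_rotvec(s["ee_rot"]).as_matrix();T[:3,3]=s["tool_pos"]
c=cap("wrist","pics/w3.png")
W=T@c["tool_from_camera"]
c["R"]=W[:3,:3].T;c["t"]=-W[:3,:3].T@W[:3,3]
P=cloud(c);im=c["image"].astype(int)
m=(im[...,0]>110)&(im[...,1]<70)&(im[...,2]<70)&(P[...,2]>.05)
print(m.sum(),np.median(P[m],0))
m=(P[...,2]>.101)&(P[...,2]<.110)
d=P[...,:2]-O; x=d@XC;y=d@YC
m&=(x>-.02)&(x<.07)&(abs(y)<.04)
print("plate top case x range",m.sum(),np.percentile(x[m],[3,50,97]),"y",np.percentile(y[m],[3,97]))
E
```

```text
t 16.85 pos [ 0.619  -0.0459  0.298 ] yaw 9.76 z [-0.003  0.001 -1.   ] F [-0.3  0.8 -0.5] w 0.498 ff 0.0
linear units [-0.01  0.08  2.85] rot z units -0.03
642 [ 0.62159157 -0.04027152  0.14653797]
plate top case x range 615 [0.01873314 0.02397594 0.02946744] y [-0.02330011  0.02239995]
```

View pics/w3.png

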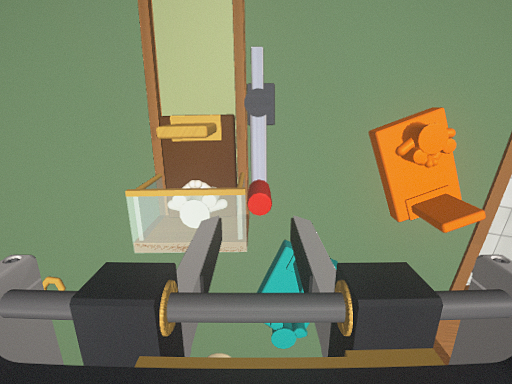

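The view shows the board home, with the vertebra at (195,205) under the glass and the plate at case x of about 25 mm. The lever is still open with its knob at (260,197). Now descending to grip the knob.

Request:
move_arm(
  plan=[
    {"linear": [0, 0.08, 0.57], "rot": [0, 0, 0], "grip": 0.5},
    {"linear": [0, 0, 0.57], "rot": [0, 0, 0], "grip": 0.5},
    {"linear": [0, 0, 0.57], "rot": [0, 0, 0], "grip": 0.5},
    {"linear": [0, 0, 0.57], "rot": [0, 0, 0], "grip": 0.5},
    {"linear": [0, 0, 0.57], "rot": [0, 0, 0], "grip": 0.5},
    {"linear": [0, 0, 0], "rot": [0, 0, 0], "grip": 0},
    {"linear": [0, 0, 0], "rot": [0, 0, 0], "grip": 0},
    {"linear": [0, 0, 0], "rot": [0, 0, 0], "grip": 0},
  ],
)

```text
time: 17.7
tool_pos: [0.6224, -0.0456, 0.215]
ee_rot: [2.023, 2.402, 0.001]
wrist_force: [-0.8, 0.3, -0.3]
width: 0.279
finger_force: 0.0
```

Request:
move_arm(
  plan=[
    {"linear": [0, 0, 0], "rot": [0, 0, 0], "grip": 0},
    {"linear": [0, 0, 0], "rot": [0, 0, 0], "grip": 0},
    {"linear": [0, 0, 0], "rot": [0, 0, 0], "grip": 0},
  ],
)

```text
time: 18.0
tool_pos: [0.6222, -0.0457, 0.2151]
ee_rot: [2.023, 2.401, 0.001]
wrist_force: [-0.1, -1.2, 2.2]
width: 0.226
finger_force: 30.0
```

```bash
python3 -c "
from h import *
arc(0)"
```

```text
lever angle now 1.576 r 0.0832
t 18.0 pos [ 0.6222 -0.0457  0.2151] yaw 9.77 z [ 0.002 -0.001 -1.   ] F [-0.1 -1.2  2.2] w 0.226 ff 30.001219511032104
linear units [2.82 2.8  0.09] rot z units -11.37
```

Request:
move_arm(
  plan=[
    {"linear": [0.01, 0.233, 0], "rot": [0, 0, -0.59], "grip": 0},
    {"linear": [0.01, 0.233, 0], "rot": [0, 0, -0.59], "grip": 0},
    {"linear": [0.01, 0.233, 0], "rot": [0, 0, -0.59], "grip": 0},
    {"linear": [0.01, 0.233, 0], "rot": [0, 0, -0.59], "grip": 0},
    {"linear": [0.01, 0.233, 0], "rot": [0, 0, -0.59], "grip": 0},
    {"linear": [0.01, 0.233, 0], "rot": [0, 0, -0.59], "grip": 0},
    {"linear": [0.01, 0.233, 0], "rot": [0, 0, -0.59], "grip": 0},
    {"linear": [0, 0, 0], "rot": [0, 0, 0], "grip": 0},
  ],
)

```text
time: 18.8
tool_pos: [0.6657, -0.023, 0.2151]
ee_rot: [1.257, 2.879, 0.003]
wrist_force: [-0.8, 1.6, 5.4]
width: 0.224
finger_force: 30.0
```

```bash
python3 -c "
from h import *
arc(1.0)"
```

```text
lever angle now 0.978 r 0.0832
t 18.8 pos [ 0.6657 -0.023   0.2151] yaw 42.83 z [ 0.001  0.001 -1.   ] F [-0.8  1.6  5.4] w 0.224 ff 30.00260978937149
linear units [-0.06 -0.06  0.09] rot z units -0.07
```

Request:
move_arm(
  plan=[
    {"linear": [0.01, 0.233, 0], "rot": [0, 0, -0.59], "grip": 0},
    {"linear": [0.01, 0.233, 0], "rot": [0, 0, -0.59], "grip": 0},
    {"linear": [0.01, 0.233, 0], "rot": [0, 0, -0.59], "grip": 0},
    {"linear": [0.01, 0.233, 0], "rot": [0, 0, -0.59], "grip": 0},
    {"linear": [0.01, 0.233, 0], "rot": [0, 0, -0.59], "grip": 0},
    {"linear": [0.01, 0.233, 0], "rot": [0, 0, -0.59], "grip": 0},
    {"linear": [0.01, 0.233, 0], "rot": [0, 0, -0.59], "grip": 0},
    {"linear": [0, 0, 0], "rot": [0, 0, 0], "grip": 0},
  ],
)

```text
time: 19.6
tool_pos: [0.6893, 0.0188, 0.2151]
ee_rot: [-0.388, -3.117, -0.003]
wrist_force: [-1.9, 1.5, 5.5]
width: 0.229
finger_force: 30.0
```

```bash
python3 -c "
from h import *
arc(0)"
```

```text
lever angle now 0.395 r 0.0839
t 19.6 pos [0.6893 0.0188 0.2151] yaw 75.82 z [-0.     0.002 -1.   ] F [-1.9  1.5  5.5] w 0.229 ff 30.002382695674896
linear units [0.22 1.08 0.09] rot z units -3.11
```

.395 rad remain (about 4.8 rows).

Request:
move_arm(
  plan=[
    {"linear": [0.01, 0.233, 0], "rot": [0, 0, -0.59], "grip": 0},
    {"linear": [0.01, 0.233, 0], "rot": [0, 0, -0.59], "grip": 0},
    {"linear": [0.01, 0.233, 0], "rot": [0, 0, -0.59], "grip": 0},
    {"linear": [0.01, 0.233, 0], "rot": [0, 0, -0.59], "grip": 0},
    {"linear": [0.01, 0.233, 0], "rot": [0, 0, -0.59], "grip": 0},
    {"linear": [0, 0.08, 0], "rot": [0, 0, -0.2], "grip": 0},
    {"linear": [0, 0, 0], "rot": [0, 0, 0], "grip": 0},
    {"linear": [0, 0, 0], "rot": [0, 0, 0], "grip": 0},
  ],
)

```text
time: 20.4
tool_pos: [0.6901, 0.0542, 0.2151]
ee_rot: [0.297, -3.127, 0.0]
wrist_force: [-3.5, -1.2, 6.5]
width: 0.231
finger_force: 30.0
```

```bash
python3 -c "
from h import *
arc(0)"
```

```text
lever angle now -0.028 r 0.0848
t 20.4 pos [0.6901 0.0542 0.2151] yaw 100.86 z [-0.001 -0.    -1.   ] F [-3.5 -1.2  6.5] w 0.231 ff 30.00112295150757
linear units [-0.01 -0.08  0.09] rot z units 0.02
```

Request:
move_arm(
  plan=[
    {"linear": [0, 0.06, 0], "rot": [0, 0, 0], "grip": 0},
    {"linear": [0, 0.06, 0], "rot": [0, 0, 0], "grip": 0},
    {"linear": [0, 0, 0], "rot": [0, 0, 0], "grip": 0},
  ],
)

```text
time: 20.7
tool_pos: [0.6899, 0.0548, 0.2151]
ee_rot: [0.297, -3.127, 0.009]
wrist_force: [-2.1, -7.6, 4.8]
width: 0.229
finger_force: 30.0
```

```bash
python3 -c "
from h import *
arc(0)"
```

```text
lever angle now -0.035 r 0.0848
t 20.7 pos [0.6899 0.0548 0.2151] yaw 100.85 z [ 0.001 -0.006 -1.   ] F [-2.1 -7.6  4.8] w 0.229 ff 30.03782629966736
linear units [-0.01 -0.1   0.09] rot z units 0.02
```

At the closed stop: the force builds with no further travel. Now releasing, rising and moving aside to check.

Request:
move_arm(
  plan=[
    {"linear": [0, -0.1, 0], "rot": [0, 0, 0], "grip": 0.5},
    {"linear": [0, 0, 0], "rot": [0, 0, 0], "grip": 0.5},
    {"linear": [0, 0, 0], "rot": [0, 0, 0], "grip": 0.5},
    {"linear": [0, 0, 0], "rot": [0, 0, 0], "grip": 0.5},
    {"linear": [0, 0, -0.9], "rot": [0, 0, 0], "grip": 0.5},
    {"linear": [0, 0, -0.9], "rot": [0, 0, 0], "grip": 0.5},
    {"linear": [0, 0, -0.9], "rot": [0, 0, 0], "grip": 0.5},
    {"linear": [0, 0, -0.5], "rot": [0, 0, 0], "grip": 0.5},
  ],
)

```text
time: 21.5
tool_pos: [0.6913, 0.0557, 0.3127]
ee_rot: [-0.302, 3.123, -0.0]
wrist_force: [-0.2, 0.5, 0.5]
width: 0.499
finger_force: 0.0
```

Request:
move_arm(
  plan=[
    {"linear": [0, 1, 0], "rot": [0, 0, 0], "grip": 0.5},
    {"linear": [0, 1, 0], "rot": [0, 0, 0], "grip": 0.5},
    {"linear": [0, 1, 0], "rot": [0, 0, 0], "grip": 0.5},
    {"linear": [0, 1, 0], "rot": [0, 0, 0], "grip": 0.5},
    {"linear": [0, 1, 0], "rot": [0, 0, 0], "grip": 0.5},
    {"linear": [0, 1, 0], "rot": [0, 0, 0], "grip": 0.5},
    {"linear": [0, 1, 0], "rot": [0, 0, 0], "grip": 0.5},
    {"linear": [0, 1, 0], "rot": [0, 0, 0], "grip": 0.5},
  ],
)

```text
time: 22.3
tool_pos: [0.6443, 0.2924, 0.31]
ee_rot: [0.302, -3.127, -0.0]
wrist_force: [0.6, -0.8, -0.1]
width: 0.499
finger_force: 0.0
```

```bash
python3 - <<'E'
from h import *
c=cap("top");P=cloud(c)
t=c["image"][145:255,165:325,::-1]
cv2.imwrite("pics/t4.png",cv2.resize(t,None,fx=5,fy=5,interpolation=cv2.INTER_CUBIC))
im=c["image"].astype(int)
m=(im[...,0]>150)&(im[...,1]<70)&(im[...,2]<70)&(abs(P[...,2]-.15)<.01)
d=P[m][:,:2].mean(0)-PIV; print("cam",np.arctan2(d@XC,d@YC),np.linalg.norm(d),m.sum())
d=P[...,:2]-O; x=d@XC;y=d@YC
m=(abs(P[...,2]-.106)<.006)&(x>-.02)&(x<.07)&(abs(y)<.04)
print("plate x",m.sum(),np.median(x[m]) if m.any() else 0)
E
```

```text
cam -0.008820304453187204 0.08467669987725888 39
plate x 71 0.024103898029395603
```

View pics/t4.png

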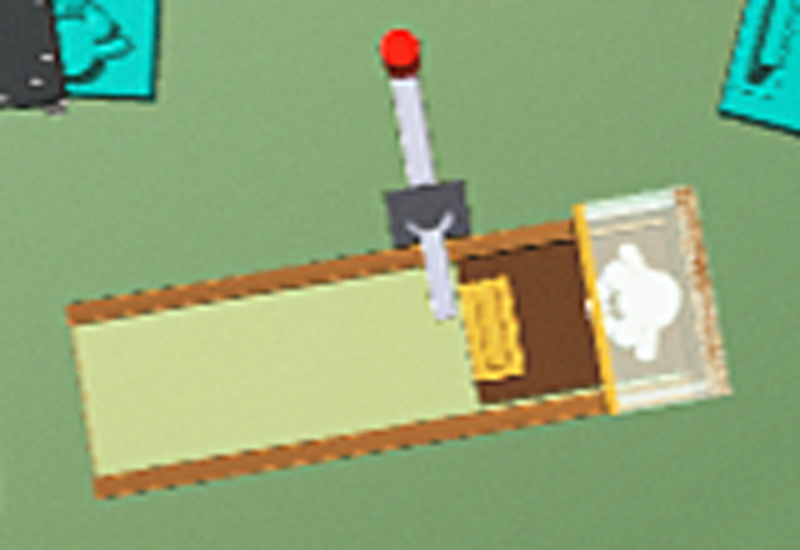

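The lever is closed (knob at crop (400,48)), the bar lies across the runway at (440,280) just behind the board, and the board is home under the glass. Handing in.

```bash
python3 -c "
from h import *
print(robot.job_done())"
```

```text
the job is handed in; nothing more can be done
None
```

I handed the job in with the board fully home under the glass and the cam lock at its closed stop, after opening the lever to its stop first; my last top view agrees, but the hand-in returned no verdict.

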